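# Seat the beam expander and set its focus cap

## Robot

A 6-joint arm with a two-finger parallel gripper is mounted at the origin on the work surface. World frame = base frame: x ahead of the robot, y to its left, z up, the work surface at z = 0. Lengths are in m, angles in degrees, forces in N, time in s.
With the tool pointing down it reaches from about 0.375 to 0.75 m from the base axis. Payload 9 kg.
Tool frame: the origin (TCP) lies where the fingers leave the gripper's body, on its centre line; the fingertips stand 73 mm ahead of it and the grasp point (between the pads) lies 54 mm ahead of it (robot.tip_reach is the distance from the TCP to the fingertips, in m); z points along the fingers, y is the direction in which the jaws open and shut (so a half turn about z gives the same grasp; the last joint's range is limited). The gripper opens to 85 mm and grips with 20 to 120 N. Pads are 22 mm wide; open, the fingers measure 114 mm over their backs; the gripper's body (76 mm by 85 mm) begins 54 mm behind the grasp point. The pads swing forward as they close: fully open they stand 13 mm farther back than shut.
Start: joints at [50.896, 5.964, 5.575, 89.605, 0, 77.527], TCP at [0.269, 0.536, 0.304] pointing down, gripper open.
Joint ranges: [-171.21, 171.21], [-48.23, 106.86], [-62.78, 66.21], [-105.2, 120.99], [-86.42, 89.51], [-180, 180]. Speed limits (degrees/s): [127.2, 127.2, 147.25, 180, 180, 180].

## Interface

Orientations are given as [roll, pitch, yaw] about the fixed x, y, z axes, in that order (R = Rz(yaw) Ry(pitch) Rx(roll)).
In Python, from plant import robot gives the robot as it stands. Calls block until the motion is done:
- robot.move_pose(position, orientation): joint-space move of the TCP to a pose.
- robot.line_to(position, vel=0.15, rotation=None, guard=None): straight line of the TCP; rotation=None keeps the orientation; vel is the mean speed in m/s. With guard (N) it stops when the force on the tool has changed by that much, and returns True; else False.
- robot.goto_joints(angles): joint-space move.
- robot.set_gripper(opening): finger opening in m; the grip force is fixed at half the most; returns when the fingers have stopped.
- robot.pause(seconds).
- robot.ik(position, orientation): joint angles nearest the present ones, or None.
- robot.observe(): the state.
- robot.grab_frame(name): name is "scene" or "top" or "wrist"; returns the picture (420x560x3 uint8, blue, green, red); there is no depth.
- robot.get_calibration(name): a dict with "vertical_fov" (degrees; the focal length in pixels is half the picture's height over the tangent of half this angle, whatever the lens; pixels are square), "cx", "cy" (the principal point, pixels), "k1" (the pictures are not rectified: a ray, as slopes to the right and down, at radius r is drawn at 1 + k1 r^2 times it, then the intrinsics apply), "rvec" (rotation vector, rad) and "tvec" (3), from world to camera coordinates, as OpenCV has them. Camera axes: x right, y down, z forward; pixel columns grow to the right and rows downward; lengths in m; the calibration is good to about 2 mm. A picture is of the moment at which its call begins: read the wrist's pose just before it. get_calibration takes no time and is no camera call; for the wrist camera it gives the pose at the moment of the call.
A pose or a line that the arm cannot do raises robot.IKError and nothing moves.
- robot.job_done(): hands the job in, once; it reports no verdict.
The state is a dict: "time": time; "q": joint angles; "qvel": joint speeds; "joint_torque": joint torques, N m; "tool_pos": TCP position; "tcp_rot": TCP orientation; "ft_force": force on the tool from outside, world axes, zero at the start; "torque": the same for the moment, N m; "gripper_width": finger opening in m.
Only numpy, scipy, OpenCV 4.12 (cv2) and the standard library are available. Lean on these libraries where they do the work, as an engineer would, in place of code of your own. Each camera call takes 0.05 s, during which the arm holds its last target. There are 200 camera calls.

## Task

Put the blue beam expander, standing as it is, over the square post of the alignment nest until its foot sits flat on the nest plate. Then screw its black knurled cap down clockwise until it bottoms out, back it off a quarter turn, and finish still gripping the cap at that setting, so that a colleague can lock it. Leave everything else on the bench where it is.

Things in the scene. Friction and masses are not known exactly. Their poses are not given: they have to be found in the camera images.
- socket (a point): Loose, upright beam expander, 0.4-0.65 kg: blue square housing 38x38 mm, 62 mm tall, aluminium foot flange 52x52x8 mm, black cap on top. This point: centre of its underside and of the mouth of a square blind socket 25.6 mm wide, 50 mm deep, running up into it. z up; x, y parallel to the sides of housing, flange and socket (fits the post in any of four yaws a quarter turn apart)
- cap: Black knurled round cap on top of the beam expander, 54 mm diameter, 40 mm tall, bright disc and red radial line on its top. Origin: its centre, half-way up; z up, red line along x. Already started on its right-hand thread: sinks 0.95 mm per rad clockwise. The thread holds, so the whole expander can be lifted by the cap. Bottomed out, its centre is 82 mm above the housing's underside
- cap_turn (a joint): How far the cap is screwed on, rad, relative to the housing: grows clockwise seen from above. 5.0 = bottomed out on the housing (hard stop); starts between 1.2 and 2.2; cannot come off. Turning takes about 0.03 N m before the stop. On the post the housing can twist about 4 degrees either way
- seat (a point): Alignment nest, fixed: aluminium plate 100x100x12 mm with an upright square steel post 24x24 mm, 28 mm tall, and a 9 mm cone on top of that. This point: centre of the plate's top face, at the foot of the post, where the expander's underside must come to lie. z up; x, y parallel to the sides of post and plate
- post_top (a point): Tip of the cone on the nest's post, 37 mm above the top face of the nest plate
- driver: Bystander, leave alone: screwdriver, 170 mm long, red handle. Origin at the centre of its underside (it lies along its x, handle to -x)
- lens_cap: Bystander, leave alone: flat black round dust cap, 56 mm diameter, 13 mm high. Origin at the centre of its underside
- rotary: Bystander, leave alone: small rotary unit: black motor with a steel three-jaw chuck on an aluminium foot, about 100 x 62 x 72 mm. Origin at the centre of its underside
- blank_tray: Bystander, leave alone: grey tray of metal tag blanks, 110 x 150 x 25 mm. Origin at the centre of its underside
- screw_jar: Bystander, leave alone: glass jar with blue lid, 58 mm diameter, 70 mm high. Origin at the centre of its underside
- carton: Bystander, leave alone: closed cardboard carton, 90 x 110 x 50 mm. Origin at the centre of its underside
- lens_ring: Bystander, leave alone: brass ring, 48 mm diameter, 14 mm high. Origin at the centre of its underside
- gauge_block: Bystander, leave alone: steel block, 70 x 32 x 35 mm. Origin at the centre of its underside
Mind the look-alikes: they are no part of the job. What is shaped like the part that bears seat but orange is not meant.

How it is judged (in metres and radians):
On the way, in this order (a step that is already met when the one before it is completed fails the run):
1. the beam expander sits on the nest: its foot flat on the plate, the post inside its socket, the cap not yet bottomed out (distance between socket and seat below 0.004 m and angle between the z axis of socket and the z axis of seat, either way round below 0.05 rad and value of joint cap_turn below 4.5 rad), for 0.2 s.
2. the cap is bottomed out with the beam expander on the nest (distance between socket and seat below 0.004 m and angle between the z axis of socket and the z axis of seat, either way round below 0.05 rad and value of joint cap_turn above 4.92 rad), for 0.2 s.
At the end, for the whole second after the job is handed in: The beam expander is seated on the nest (underside within 4 mm of the plate's centre point, upright to 3 degrees), its cap backed off a quarter turn (90 degrees, plus or minus 20) from the bottom and still, and the fingers still grip the cap (over 5 N) (distance between socket and seat below 0.004 m and angle between the z axis of socket and the z axis of seat, either way round below 0.05 rad and value of joint cap_turn between 3.079 and 3.779 rad and velocity of joint cap_turn between -0.1 and 0.1 rad/s and contact force between the fingers and cap above 5 N); the arm keeps its last pose, push and grip.
It fails at once if a bystander is moved more than 20 mm (distance of any of driver, lens_cap, rotary, blank_tray, screw_jar, carton, lens_ring, gauge_block from where it was at the start of the episode above 0.02 m).
It fails at once if the beam expander is tipped over (angle between socket's own z axis and vertical above 0.6 rad).
It also fails if it takes over 61 s, if anything falls off the work surface, if the arm or the gripper's body presses on something with over 40 N, if the wrist force passes 120 N, or if a joint passes its speed limit or range.

## Working session

There is one attempt and no reset: what is moved stays moved. The work goes in short steps, each a Python script; the robot and the scene stay as the last script left them, time stands still between calls to the robot, and variables do not carry over. Pictures are saved under pics/ and viewed, about 8 in all and at most 12, crops included, and the job is handed in when it is done.

```bash
mkdir -p pics; cat > h.py <<'E'
import numpy as np, cv2
from plant import robot
def cal(n):
    c=robot.get_calibration(n); f=210/np.tan(np.radians(c["vertical_fov"]/2))
    R=cv2.Rodrigues(np.array(c["rvec"],float))[0]; t=np.array(c["tvec"],float).ravel()
    return f,c["cx"],c["cy"],c["k1"],R,t
def proj(C,P):
    f,cx,cy,k,R,t=C; p=np.atleast_2d(P)@R.T+t; s=p[:,:2]/p[:,2:]
    return s*(1+k*(s**2).sum(1,keepdims=True))*f+[cx,cy]
def back(C,uv,z):
    f,cx,cy,k,R,t=C; d=(np.atleast_2d(uv)-[cx,cy])/f; s=d.copy()
    for _ in range(30): s=d/(1+k*(s**2).sum(1,keepdims=True))
    r=np.c_[s,np.ones(len(s))]@R; o=-R.T@t
    return o+r*((z-o[2])/r[:,2])[:,None]
E
python3 - <<'E'
from h import *
for n in("scene","top"):
    im=robot.grab_frame(n); cv2.imwrite(f"pics/{n}0.png",im); print(n,robot.get_calibration(n))
a=[cv2.imread(f"pics/{n}0.png") for n in("scene","top")]
cv2.imwrite("pics/s.png",cv2.resize(a[0],(784,588)));cv2.imwrite("pics/t.png",cv2.resize(a[1],(784,588)))
print(robot.get_calibration("wrist"),robot.observe())
E
```

```text
scene {'vertical_fov': 51.43338525671673, 'cx': 275.2377468256507, 'cy': 206.98755662480593, 'k1': -0.0877654407656764, 'rvec': array([ 2.05858202,  0.64622806, -0.33563531]), 'tvec': array([-0.47457325, -0.10580482,  1.52401641])}
top {'vertical_fov': 45.37779070012692, 'cx': 283.70673063630284, 'cy': 210.24529373503032, 'k1': -0.15883687006394687, 'rvec': array([ 2.07631308, -2.14390583,  0.2290159 ]), 'tvec': array([0.02253562, 0.58469019, 1.41896625])}
{'vertical_fov': 61.126602635172404, 'cx': 274.52644298751363, 'cy': 215.47717124110255, 'k1': -0.04191276300039076, 'rvec': array([-2.46461465, -1.51890532, -0.21240061]), 'tvec': array([-0.59964415, -0.03460342,  0.37953987])} {'time': 0.1, 'q': array([5.08949584e+01, 5.99421853e+00, 5.53092087e+00, 8.96037283e+01,
       1.21894110e-03, 7.75256685e+01]), 'qvel': array([ 0.0170622 , -0.18793516,  0.08001523,  0.09145974, -0.04073138,
        0.02057012]), 'joint_torque': array([ 6.77811331e-03, -5.58210111e+01,  5.04716384e+01,  1.31114680e-02,
       -3.23776849e-04, -2.36403656e-05]), 'tool_pos': array([0.268804  , 0.53618318, 0.30320432]), 'tcp_rot': array([-1.79934820e+02, -1.56679185e-02,  1.53369280e+02]), 'ft_force': array([ 0.1111541 ,  0.55989481, -0.42167282]), 'torque': array([-0.00084166, -0.03506306,  0.0076588 ]), 'gripper_width': 0.0852883610004373}
```

View pics/s.png

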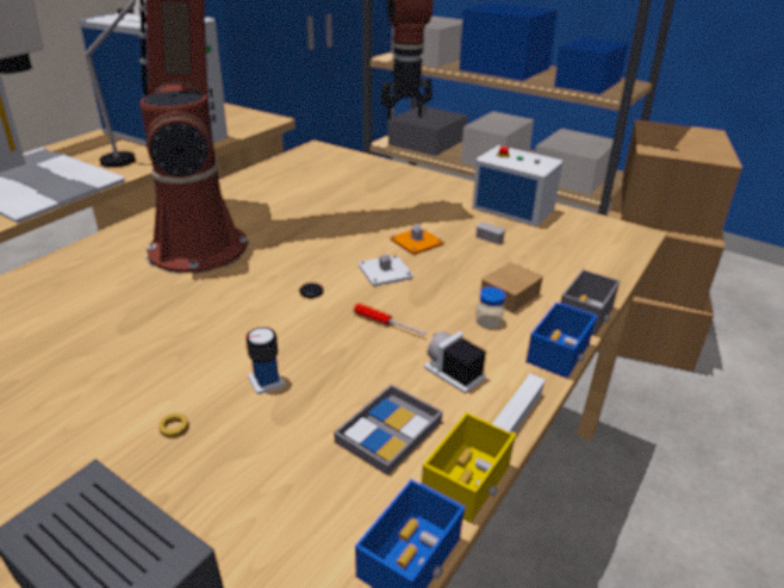

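View pics/t.png

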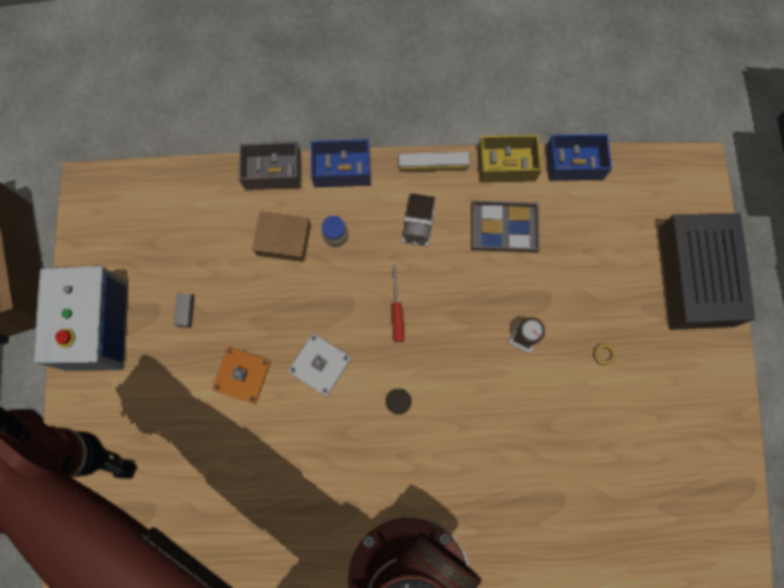

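The top picture, at 1.4x scale, shows two nests: silver at (319,364) and orange at (241,375). Silver fits the "aluminium plate" description and orange is the excluded look-alike. The expander is at (531,331), with its flange corner near (522,346). Next I'll take close-up wrist views.

```bash
python3 - <<'E'
from h import *
C=cal("top"); S=cal("scene")
n=back(C,np.array([[319,362]])/1.4,0.03)[0]; e=back(C,np.array([[531,330]])/1.4,0.105)[0]
print(n,e,proj(S,[n,e])*1.4)
W=cal("wrist"); o=robot.observe()
from scipy.spatial.transform import Rotation as Ro
Rt=Ro.from_euler("xyz",o["tcp_rot"],degrees=True).as_matrix()
pc=-W[4].T@W[5]; print("cam in tool",Rt.T@(pc-o["tool_pos"]),"axis",Rt.T@W[4].T)
offs=Rt.T@(pc-o["tool_pos"]); ax=(Rt.T@W[4].T)[:,2]
# view poses: grasp-centre tool so optical axis hits target
def view(tgt,h,yaw):
    R=Ro.from_euler("xyz",[180,0,yaw],degrees=True).as_matrix()
    c=R@offs; a=R@ax
    p=np.zeros(3); p[2]=h
    s=(tgt[2]-(h+c[2]))/a[2]
    p[:2]=tgt[:2]-(c+a*s)[:2]; return p
for nm,t,h in(("nest",n,.30),("exp",e,.36)):
    best=None
    for yaw in range(-180,180,15):
        p=view(t,h,yaw)
        q=robot.ik(p,[180,0,yaw])
        if q is not None:
            d=np.abs(np.array(q)-robot.observe()["q"]).max()
            if best is None or d<best[0]: best=(d,yaw,p)
    print(nm,best)
    robot.move_pose(best[2],[180,0,best[1]]); robot.pause(.3)
    W=cal("wrist"); im=robot.grab_frame("wrist"); np.savez(f"{nm}.npz",f=W[0],cx=W[1],cy=W[2],k=W[3],R=W[4],t=W[5])
    cv2.imwrite(f"pics/{nm}.png",im); print(proj(W,[t]),robot.observe()["time"])
E
python3 -c "
import cv2,numpy as np
cv2.imwrite('pics/both.png',np.hstack([cv2.imread('pics/nest.png')[:,80:480],cv2.imread('pics/exp.png')[:,80:480]]))"
```

```text
[0.45095869 0.17374641 0.03      ] [ 0.49298774 -0.26573862  0.105     ] [[383.61416288 261.54780146]
 [259.85658385 334.10274815]]
cam in tool [ 0.07062941  0.00035474 -0.07035198] axis [[-1.56400276e-03 -9.61003813e-01 -2.76530697e-01]
 [ 9.99998770e-01 -1.47063677e-03 -5.45014694e-04]
 [ 1.17084988e-04 -2.76531209e-01  9.61004931e-01]]
nest (np.float64(42.06551831998725), 105, array([0.44373481, 0.20008149, 0.3       ]))
[[274.96646258 216.08198583]] 1.8667
exp (np.float64(48.187119561806085), 45, array([ 0.50912456, -0.24936106,  0.36      ]))
[[275.65673992 215.68129341]] 3.8917
```

View pics/both.png

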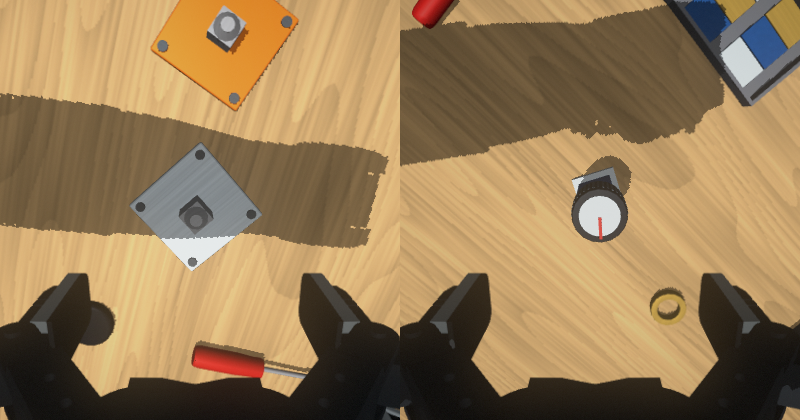

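Left view: the silver nest has plate corners (201,142), (262,214), (192,270), (130,207) and its post at (196,215). The orange look-alike is at the top. Right view: the expander's cap disc is at (600,215) with the red line pointing down, and the flange's far corners are near (572,183) and (612,167). Now I'll fit both numerically, adding an expander view from another side.

```bash
cat > fit.py <<'E'
from h import *
def load(n):
    d=np.load(n+".npz"); return float(d["f"]),float(d["cx"]),float(d["cy"]),float(d["k"]),d["R"],d["t"]
E
python3 - <<'E'
from fit import *
from scipy.spatial.transform import Rotation as Ro
# nest: low-saturation plate
C=load("nest"); im=cv2.imread("pics/nest.png"); hsv=cv2.cvtColor(im,cv2.COLOR_BGR2HSV)
m=((hsv[...,1]<50)&(hsv[...,2]>50)).astype(np.uint8)*255; m[285:]=0; m[:130]=0; m[:,:200]=0; m[:,350:]=0
m=cv2.morphologyEx(m,cv2.MORPH_CLOSE,np.ones((5,5)))
c=max(cv2.findContours(m,0,1)[0],key=cv2.contourArea)
b=back(C,cv2.convexHull(c)[:,0].astype(float),0.012)
r=cv2.minAreaRect((b[:,:2]*1000).astype(np.float32)); print("nest",r)
C=load("exp"); im=cv2.imread("pics/exp.png"); hsv=cv2.cvtColor(im,cv2.COLOR_BGR2HSV)
m=((hsv[...,2]>150)&(hsv[...,1]<60)).astype(np.uint8)*255
m[:190]=0;m[250:]=0;m[:,:240]=0;m[:,320:]=0
c=max(cv2.findContours(m,0,1)[0],key=cv2.contourArea); el=cv2.fitEllipse(cv2.convexHull(c)); print("disc",el)
e=back(C,[el[0]],0.105)[0]; print(e)
# second view from opposite sides
off=np.array([.07063,.00035,-.07035]); 
k=0
for yaw in (0,90,-45,135,180,-90):
    R=Ro.from_euler("xyz",[180,0,yaw],degrees=True).as_matrix()
    h=.30; a=R@np.array([-.2765,0,.961]); c=R@off; s=(0.05-(h+c[2]))/a[2]
    # place target beyond optical axis for obliqueness
    p=np.r_[(e-c-a*s)[:2],h]-np.r_[(R@np.array([.06,0,0]))[:2],0]
    q=robot.ik(p,[180,0,yaw]); print(yaw,p,q)
E
python3 -c "
import cv2
a=cv2.imread('pics/exp.png')[140:260,220:340];cv2.imwrite('pics/ec.png',cv2.resize(a,(600,600),interpolation=2))"
```

```text
nest ((450.90692138671875, 175.92897033691406), (99.53578186035156, 99.68490600585938), 56.04254150390625)
disc ((279.2654113769531, 215.6846160888672), (39.71094512939453, 41.52642059326172), 86.9402847290039)
[ 0.49541451 -0.26817257  0.105     ]
0 [ 0.45695597 -0.26782257  0.3       ] [-44.53791782  -6.3874932   -7.15804363  89.22944957   0.
 135.46208218]
90 [ 0.49506451 -0.30663111  0.3       ] [-44.63211915   2.81473003   1.86890408  89.05417405   0.
  45.36788085]
-45 [ 0.4684677  -0.24073079  0.3       ] [ -41.44169981   -6.90538637   -7.63926776   89.26611861    0.
 -176.44169981]
135 [ 0.52236131 -0.29561435  0.3       ] [-41.97617648   5.95428924   5.155253    89.20096376   0.
   3.02382352]
180 [ 0.53387305 -0.26852257  0.3       ] [-39.22619012   5.49476569   4.66769203  89.17292635   0.
 -39.22619012]
-90 [ 0.49576451 -0.22971403  0.3       ] [ -38.58152603   -3.46174775   -4.38590987   89.07583788    0.
 -128.58152603]
```

View pics/ec.png

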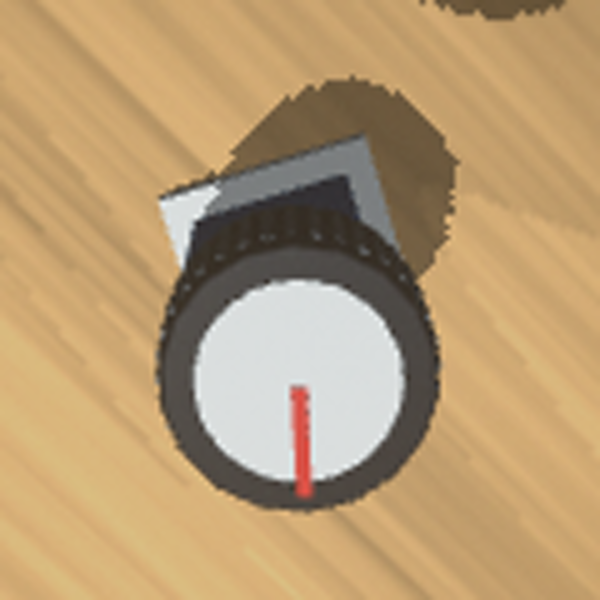

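The crop shows the blue housing under the black cap with the red line, so this is the right part. The flange's far corners are at full-image pixels (252,179.8) and (292.8,167.2). I'll take opposite-yaw views of both to average out camera offset.

```bash
cat >> fit.py <<'E'
from scipy.spatial.transform import Rotation as Ro
def view(tgt,h,yaw,ex=0):
    R=Ro.from_euler("xyz",[180,0,yaw],degrees=True).as_matrix()
    a=R@np.array([-.2765,0,.961]); c=R@np.array([.07063,.00035,-.07035]); s=(tgt[2]-(h+c[2]))/a[2]
    return np.r_[(np.array(tgt)-c-a*s)[:2],h]-np.r_[(R@np.array([ex,0,0]))[:2],0]
def snap(nm,tgt,h,yaw,ex=0):
    robot.move_pose(view(tgt,h,yaw,ex),[180,0,yaw]); robot.pause(.3)
    W=cal("wrist"); im=robot.grab_frame("wrist"); np.savez(f"{nm}.npz",f=W[0],cx=W[1],cy=W[2],k=W[3],R=W[4],t=W[5]); cv2.imwrite(f"pics/{nm}.png",im)
    return W,im
def blob(m,near,r):
    z=np.zeros_like(m); cv2.circle(z,tuple(int(v) for v in near),r,255,-1); m=cv2.morphologyEx(m&z,cv2.MORPH_CLOSE,np.ones((5,5)))
    return cv2.convexHull(max(cv2.findContours(m,0,1)[0],key=cv2.contourArea))
def nest(C,im,g):
    h=cv2.cvtColor(im,cv2.COLOR_BGR2HSV); m=((h[...,1]<50)&(h[...,2]>50)).astype(np.uint8)*255
    b=back(C,blob(m,proj(C,[g])[0],85)[:,0].astype(float),0.012)
    return cv2.minAreaRect((b[:,:2]*1000).astype(np.float32))
def disc(C,im,g):
    h=cv2.cvtColor(im,cv2.COLOR_BGR2HSV); m=((h[...,1]<60)&(h[...,2]>150)).astype(np.uint8)*255
    el=cv2.fitEllipse(blob(m,proj(C,[g])[0],30)); return el,back(C,[el[0]],0.105)[0]
E
python3 - <<'E'
from fit import *
b=back(load("exp"),[[252,179.8],[292.8,167.2],[300,191]],.008); d=b[1]-b[0]
print("flange",b,np.hypot(*d[:2]),np.degrees(np.arctan2(d[1],d[0])),np.degrees(np.arctan2(*(b[2]-b[1])[1::-1])))
e=[.4954,-.2682,.105]; n=[.451,.176,.02]
for nm,y in(("e1",135),("e2",-45)):
    W,im=snap(nm,e,.34,y); print(nm,disc(W,im,e),robot.observe()["q"][5])
for nm,y in(("n1",-75),("n2",15)):
    q=robot.ik(view(n,.30,y),[180,0,y]); 
    if q is None: print("no",y); continue
    W,im=snap(nm,n,.30,y); print(nm,nest(W,im,n),robot.observe()["time"])
a=[]
for nm in("e1","e2"):
    p=proj(load(nm),[e])[0].astype(int); a.append(cv2.resize(cv2.imread(f"pics/{nm}.png")[p[1]-65:p[1]+65,p[0]-65:p[0]+65],(390,390),interpolation=2)); print(p)
cv2.imwrite("pics/e12.png",np.hstack(a))
E
```

```text
flange [[ 0.48502377 -0.23387679  0.008     ]
 [ 0.53028161 -0.25769554  0.008     ]
 [ 0.51626759 -0.28460125  0.008     ]] 0.05114298646760124 -27.757391082498106 -117.51306850096755
e1 (((274.64013671875, 205.3665313720703), (20.22958755493164, 46.11003112792969), 87.2469482421875), array([ 0.48865026, -0.26170286,  0.105     ])) 3.3469463252860066
e2 (((275.2799072265625, 214.1077117919922), (42.908180236816406, 44.64588165283203), 94.40349578857422), array([ 0.49556442, -0.26839028,  0.105     ])) -176.79203606992667
n1 ((451.7814025878906, 174.6329345703125), (99.51895904541016, 99.77387237548828), 56.06650924682617) 10.6167
n2 ((452.0244445800781, 175.75762939453125), (99.70447540283203, 99.52888488769531), 56.10898208618164) 14.925
[274 215]
[275 214]
```

View pics/e12.png

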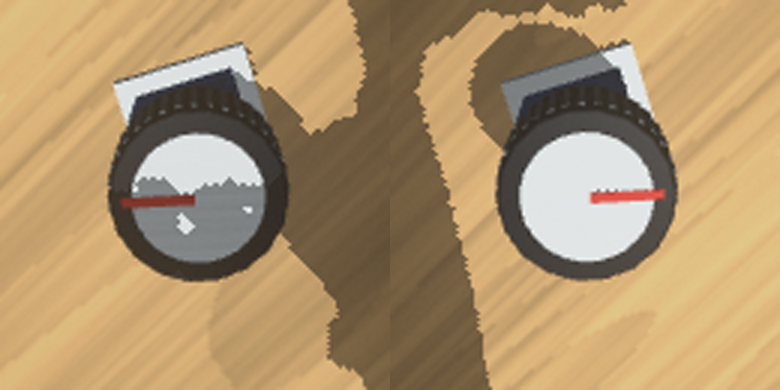

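Nest fit, with the camera offset cancelled between opposite yaws: (0.4514, 0.1753), yaw -33.9°. Expander: (0.4950, -0.2685), flange yaw about -27.7°. I'll pinch the cap from two directions to centre it, then lift.

```bash
python3 - <<'E'
from fit import *
for nm,cs in(("e1",[[113,82],[243,43]]),("e2",[[112,85],[242,43]])):
    p=proj(load(nm),[[.4954,-.2682,.105]])[0].astype(int)
    b=back(load(nm),np.array(cs)/3+p-65,.008); d=b[1]-b[0]; print(nm,np.hypot(*d[:2]),np.degrees(np.arctan2(d[1],d[0])))
e=np.array([.49495,-.26845])
def st(s):
    o=robot.observe(); print(s,round(o["time"],2),o["tool_pos"].round(4),o["tcp_rot"].round(2),"F",o["ft_force"].round(1),"T",o["torque"].round(2),"w",round(o["gripper_width"],4),"q6",round(o["q"][5],1))
robot.move_pose([*e,.26],[180,0,-125]); st("above")
robot.line_to([*e,.137]); robot.set_gripper(.04); st("pinch1")
robot.set_gripper(.085)
robot.line_to([*e,.137],rotation=[180,0,-35]); st("turned"); robot.set_gripper(.04); st("grip")
E
```

```text
e1 0.051542371903746075 61.65568829088262
e2 0.05186185598529956 -117.13454057503215
above 18.8 [ 0.495  -0.2683  0.26  ] [-180.   -0. -125.] F [-0.1  1.   0.3] T [-0.04  0.01 -0.07] w 0.0854 q6 -96.8
pinch1 20.17 [ 0.4955 -0.2689  0.1381] [-1.7988e+02 -1.0000e-02 -1.2500e+02] F [ 0.3 -1.5  6.2] T [-0.   -0.13  0.  ] w 0.0528 q6 -96.8Traceback (most recent call last):
  File "<stdin>", line 11, in <module>
plant.IKError: the arm cannot follow that straight line within its joint ranges
```

```bash
cat >> fit.py <<'E'
def st(s):
    o=robot.observe(); print(s,round(o["time"],2),o["tool_pos"].round(4),o["tcp_rot"].round(2),"F",o["ft_force"].round(1),"T",o["torque"].round(2),"w",round(o["gripper_width"],4),"q",o["q"][[0,5]].round(1)); return o
E
python3 - <<'E'
from fit import *
e=np.array([.49495,-.26845])
robot.line_to([*e,.137],rotation=[180,0,-50]); st("turned"); robot.set_gripper(.04); st("grip")
robot.line_to([*e,.25]); robot.pause(.2); o=st("lifted")
n=[.45136,.1753]
robot.move_pose([*n,.25],[180,0,-56.25]); robot.pause(.3); o=st("over")
cv2.imwrite("pics/held.png",np.hstack([robot.grab_frame("wrist")[:,80:480],cv2.resize(robot.grab_frame("scene")[120:260,200:334],(402,420))]))
st("");
E
```

```text
turned 22.05 [ 0.4949 -0.2684  0.137 ] [180.     0.   -50.05] F [-0.3  1.  -0.7] T [-0.01 -0.03 -0.  ] w 0.0847 q [ -41.8 -171.7]
grip 22.45 [ 0.4951 -0.2683  0.1372] [-1.7997e+02 -1.0000e-02 -5.0000e+01] F [0.4 1.8 2.7] T [ 0.41 -0.07 -0.01] w 0.0531 q [ -41.8 -171.8]
lifted 23.55 [ 0.4946 -0.2682  0.2488] [ 1.7998e+02  1.0000e-01 -5.0000e+01] F [ 0.5  0.2 -5.1] T [-0.02  0.02  0.01] w 0.0531 q [ -41.8 -171.8]
over 25.48 [0.4516 0.1749 0.25  ] [179.99   0.   -56.29] F [ 0.  -0.4 -5.9] T [ 0.01 -0.05  0.01] w 0.0529 q [   5.6 -118.1]
 25.58 [0.4515 0.1751 0.25  ] [180.    -0.   -56.28] F [-0.3  0.  -6.1] T [-0.    0.03  0.02] w 0.053 q [   5.7 -118.1]
```

View pics/held.png

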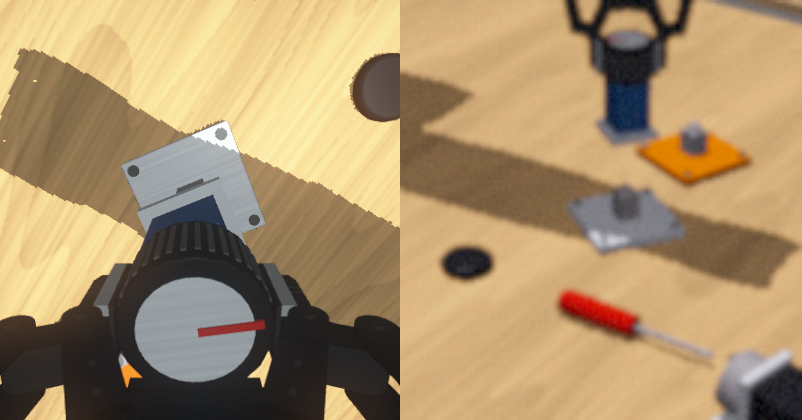

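The wrist view shows the flange edge (138,211)-(219,178) parallel to the plate edge (122,165)-(227,121), so yaw is good. In the scene view it hangs upright above the silver nest. Now I'll lower it with a guard.

```bash
python3 - <<'E'
from fit import *
n=[.45136,.1753]
robot.line_to([*n,.192]); st("pre")
for z in(.178,.165,.155,.1492):
    g=robot.line_to([*n,z],vel=.04,guard=12); st(f"{z} {g}")
    if g: break
E
```

```text
pre 26.12 [0.4514 0.1753 0.1924] [180.    -0.   -56.25] F [ 0.8 -0.6 -5.9] T [-0.01 -0.06 -0.02] w 0.0531 q [   5.7 -118. ]
0.178 False 26.62 [0.4513 0.1753 0.1779] [ 1.7999e+02  1.0000e-02 -5.6250e+01] F [ 0.7  0.7 -6.1] T [0.03 0.03 0.01] w 0.0527 q [   5.7 -118. ]
0.165 False 27.09 [0.4512 0.1753 0.1647] [ 1.7997e+02  2.0000e-02 -5.6250e+01] F [ 0.7 -0.5 -5.8] T [-0.02 -0.01  0.03] w 0.0531 q [   5.7 -118.1]
0.155 False 27.49 [0.4511 0.1753 0.1546] [ 1.7996e+02  2.0000e-02 -5.6250e+01] F [ 0.5 -0.6 -5.9] T [0.03 0.04 0.04] w 0.053 q [   5.7 -118. ]
0.1492 False 27.78 [0.4516 0.1753 0.1494] [-1.7997e+02 -2.0000e-02 -5.6250e+01] F [ 1.  -0.6 -0.9] T [ 0.04 -0.31  0.02] w 0.053 q [   5.7 -118. ]
```

It slid on freely and the plate now carries its weight (Fz -6 N to -1 N). Next I'll screw clockwise, following the thread down.

```bash
python3 - <<'E'
from fit import *
n=[.45136,.1753]; z=.1490; yaw=-56.25
robot.line_to([*n,z],vel=.02); robot.pause(.25); o=st("seated")
turn=0
while turn<235:
    s=12; turn+=s; z+=-.95e-3*np.radians(s)+np.clip((o["ft_force"][2]-2)*3e-5,-1e-4,1e-4)
    robot.line_to([*n,z],rotation=[180,0,yaw-turn]); o=robot.observe()
    if turn%24==0 or abs(o["torque"][2])>.15: st(f"turn {turn} z {z:.4f}")
    if abs(o["torque"][2])>.35: break
    if o["ft_force"][2]>25 or o["ft_force"][2]<-15 or o["time"]>48: print("abort"); break
open("turn.txt","w").write(f"{turn} {z}")
E
```

```text
seated 28.28 [0.4516 0.1753 0.1493] [-1.7996e+02 -2.0000e-02 -5.6250e+01] F [ 1.5  1.  -0.5] T [ 0.1  -0.35  0.02] w 0.0529 q [   5.7 -118.1]
turn 24 z 0.1485 29.0 [0.4517 0.1754 0.1489] [-179.95    0.    -79.94] F [2.8 0.6 3. ] T [ 0.19 -0.59 -0.02] w 0.0534 q [  5.7 -94.4]
turn 48 z 0.1482 29.72 [0.4516 0.1754 0.1485] [-1.7996e+02  2.0000e-02 -1.0388e+02] F [4.3 1.5 4.2] T [ 0.24 -0.85 -0.04] w 0.053 q [  5.7 -70.4]
turn 72 z 0.1480 30.43 [0.4515 0.1754 0.1481] [-1.7999e+02  2.0000e-02 -1.2787e+02] F [4.4 0.1 4.1] T [ 0.28 -0.98 -0.04] w 0.053 q [  5.7 -46.4]
turn 96 z 0.1477 31.15 [0.4514 0.1753 0.1477] [-180.      0.   -151.87] F [5.4 0.5 4.3] T [ 0.2  -1.   -0.02] w 0.053 q [  5.7 -22.4]
turn 120 z 0.1474 31.87 [0.4514 0.1752 0.1474] [-179.99   -0.   -175.88] F [ 4.7 -1.3  2.9] T [-0.08 -1.06  0.01] w 0.053 q [5.7 1.6]
turn 144 z 0.1471 32.58 [0.4513 0.175  0.147 ] [-179.96   -0.    160.02] F [ 4.7 -1.3  3.2] T [-0.38 -1.09 -0.05] w 0.0531 q [ 5.7 25.7]
turn 168 z 0.1468 33.3 [0.4512 0.1749 0.1466] [-1.7993e+02  2.0000e-02  1.3601e+02] F [ 4.7 -2.6  3.2] T [-0.55 -1.01 -0.04] w 0.0528 q [ 5.7 49.7]
turn 192 z 0.1465 34.02 [0.4514 0.1748 0.1464] [-1.7996e+02  1.0000e-01  1.1217e+02] F [ 5.5 -5.9  3.2] T [-1.03 -1.28  1.78] w 0.0527 q [ 5.7 73.5]
```

It hit a hard stop at 180-192° of turn (torque jumped to 1.8 N m), which implies a start value of about 1.7 rad, inside the stated range. I'll hold, then back off, finding the zero-torque point first.

```bash
python3 - <<'E'
from fit import *
n=[.45136,.1753]; z=.1465; yaw=-56.25-192
robot.pause(.4); o=st("held")
b=0; zero=None
while True:
    s=2 if zero is None else 15
    if zero is not None: s=min(s,zero+93-b)
    if s<.5: break
    b+=s; z+=.95e-3*np.radians(s)+np.clip((o["ft_force"][2]-3)*3e-5,-1e-4,1e-4)
    robot.line_to([*n,z],rotation=[180,0,yaw+b]); o=st(f"back {b} z {z:.4f}")
    if zero is None and abs(o["torque"][2])<.15: zero=b-1
    if zero is None and b>=20: print("?"); break
robot.pause(.5); st("end")
cv2.imwrite("pics/fin.png",np.hstack([robot.grab_frame("wrist")[:,80:480],cv2.resize(robot.grab_frame("scene")[120:260,200:334],(402,420))]))
print("zero",zero)
E
```

```text
held 34.42 [0.4515 0.1748 0.1464] [-1.7997e+02  1.1000e-01  1.1219e+02] F [ 5.4 -4.9  2.2] T [-0.97 -1.29  1.81] w 0.053 q [ 5.7 73.5]
back 2 z 0.1465 34.67 [0.4514 0.1748 0.1464] [-1.7996e+02  9.0000e-02  1.1413e+02] F [ 5.9 -4.8  3. ] T [-0.88 -1.29  1.03] w 0.0529 q [ 5.7 71.6]
back 4 z 0.1465 34.92 [0.4514 0.1748 0.1464] [-1.7996e+02  8.0000e-02  1.1606e+02] F [ 5.6 -4.4  2.5] T [-0.81 -1.28  0.22] w 0.0526 q [ 5.7 69.6]
back 6 z 0.1466 35.17 [0.4514 0.1747 0.1464] [-1.7996e+02  8.0000e-02  1.1805e+02] F [ 5.1 -3.6  3.2] T [-0.84 -1.24  0.09] w 0.0534 q [ 5.7 67.6]
back 21 z 0.1468 35.58 [0.4515 0.1748 0.1467] [-1.7996e+02  6.0000e-02  1.3306e+02] F [ 6.1 -4.1  3.1] T [-0.69 -1.37  0.  ] w 0.0527 q [ 5.7 52.6]
back 36 z 0.1471 35.98 [0.4516 0.1749 0.147 ] [-1.7996e+02  5.0000e-02  1.4806e+02] F [ 6.3 -2.6  2. ] T [-0.54 -1.47  0.06] w 0.0533 q [ 5.7 37.6]
back 51 z 0.1473 36.39 [0.4516 0.175  0.1472] [-1.7997e+02  4.0000e-02  1.6307e+02] F [ 6.9 -1.4  2.2] T [-0.39 -1.5   0.01] w 0.0533 q [ 5.7 22.6]
back 66 z 0.1475 36.8 [0.4516 0.1751 0.1475] [-1.7997e+02  3.0000e-02  1.7807e+02] F [ 6.4 -1.2  2.2] T [-0.31 -1.46  0.  ] w 0.0527 q [5.7 7.6]
back 81 z 0.1477 37.21 [0.4516 0.1752 0.1477] [-1.7998e+02  3.0000e-02 -1.6693e+02] F [ 6.8 -1.2  2. ] T [-0.13 -1.46  0.03] w 0.0531 q [ 5.7 -7.4]
back 96 z 0.1480 37.62 [0.4516 0.1752 0.148 ] [-1.7998e+02  2.0000e-02 -1.5192e+02] F [6.4 0.3 2.3] T [-0.03 -1.4  -0.01] w 0.0531 q [  5.7 -22.4]
back 98 z 0.1480 37.87 [0.4516 0.1753 0.148 ] [-1.7998e+02  2.0000e-02 -1.4993e+02] F [ 6.5 -0.1  2.6] T [-0.04 -1.34  0.03] w 0.0529 q [  5.7 -24.4]
end 38.37 [0.4515 0.1753 0.148 ] [-1.7998e+02  2.0000e-02 -1.4994e+02] F [ 6.3 -0.2  3.6] T [ 0.01 -1.42 -0.  ] w 0.053 q [  5.7 -24.4]
zero 5
```

View pics/fin.png

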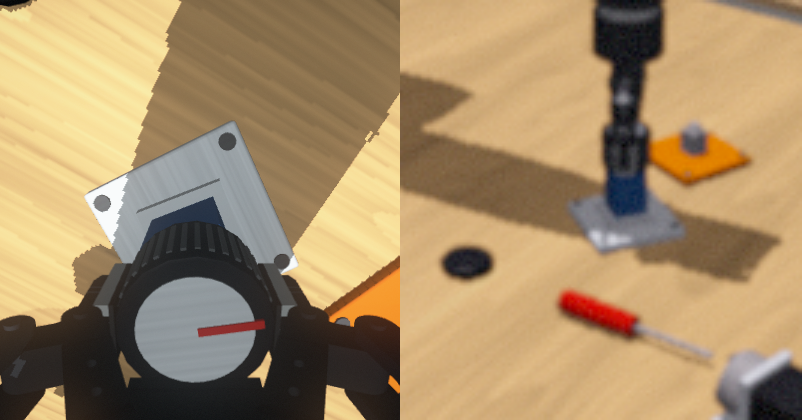

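The red line sits at the same place in the wrist image as before screwing, (198,331)-(265,324), so the cap did not slip in the fingers. The flange lies on the silver plate. I'm handing in.

```bash
python3 -c "
from fit import *
st('final'); robot.job_done()"
```

```text
final 38.47 [0.4515 0.1753 0.148 ] [-1.7999e+02  2.0000e-02 -1.4994e+02] F [5.8 0.4 3.3] T [-0.03 -1.35  0.03] w 0.0526 q [  5.7 -24.4]
the job is handed in; nothing more can be done
```

The job is handed in at 38.5 s. The blue expander is on the silver nest, its cap was screwed down to the stop and backed off about a quarter turn, and the gripper still holds the cap. `job_done()` gives no verdict, so the result rests on my own checks.

- **Seating:** It slid over the post with no sideways jam, and the plate took its weight at the expected height. The last pictures show the flange flat on the plate.
- **Bottoming out:** The cap hit a hard stop between 180° and 192° of turn, where torque jumped to 1.8 N m. That implies a starting value of about 1.7–1.8 rad, inside the stated range.
- **Back-off:** I turned back 93° from the point where the torque fell away. The housing had twisted about 4° clockwise on the post, judged from the flange edge in the picture, and seems to have stayed there, so the cap is about 93° off the stop (allowed: 90 ± 20).
- **Grip:** The red line kept its place in the wrist image, so the cap did not slip in the fingers. The finger opening is steady at 53 mm; I could not read the grip force directly.
- **Remaining load:** A steady side force of about 6 N and a moment of about 1.4 N m stay on the tool, meaning the gripper is slightly off the post's axis. It is well below the limits.
- **Bystanders:** The arm kept clear of them by design. The last pictures cover only the area around the nest and show nothing moved there; I did not re-measure the rest of the bench.

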